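Set out the ink tanks beside the connector block

TASK

Set the three empty ink tanks out in a row on the drip mat, each upright in the middle of its own saucer: the tallest on the saucer next to the white connector block, the shortest on the saucer farthest from the block, and the middle-sized one between them. Then plug the neck of the middle-sized tank with the loose stopper, fully seated, and leave the jar and the tape roll where they are.

Things in the scene. Friction and masses are not known exactly. Their poses are not given: they have to be found in the camera images.
- mat: Grey drip mat fixed to the desk at any angle, 110 mm wide (x), 325 long (y -145 to +180), 3 thick. Near its +y end, 165 mm from the origin, stands the white connector block, 70 x 30 mm, top 38 mm above the desk, two steel nipples to 52 mm. The saucer row runs along the mat's y. Origin: on the desk, under the middle of the row.
- saucer_near: Thin flat round drip saucer, black with a thin grey line round its edge, fixed on the drip mat, 80 mm across and 3 mm thick, top 6 mm above the desk; the one next to the connector block, about 100 mm from the middle one. Origin: centre of its underside. The three saucers look alike and are told apart by their place along the mat.
- saucer_mid: Thin flat round drip saucer, black with a thin grey line round its edge, fixed on the drip mat, 80 mm across and 3 mm thick, top 6 mm above the desk; the middle one of the row. Origin: centre of its underside. The three saucers look alike and are told apart by their place along the mat.
- saucer_far: Thin flat round drip saucer, black with a thin grey line round its edge, fixed on the drip mat, 80 mm across and 3 mm thick, top 6 mm above the desk; the one farthest from the connector block, about 100 mm from the middle one. Origin: centre of its underside. The three saucers look alike and are told apart by their place along the mat.
- tall_tank: The tallest of three like empty ink tanks: loose, upright, milky-white plastic, grey foot band. From above 60 mm long (x, +-30), 44 wide (y; flat +y and -y sides to grip), -x end rounded. Body 150 mm high; on top, centred over the origin, a round neck 34 mm across, 10 high (rim at 160), its blind mouth 27 wide, 10 deep. About 120 g. Origin: centre of underside, z up.
- medium_tank: The middle-sized of three like empty ink tanks: loose, upright, milky-white plastic, grey foot band. From above 60 mm long (x, +-30), 44 wide (y; flat +y and -y sides to grip), -x end rounded. Body 110 mm high; on top, centred over the origin, a round neck 34 mm across, 10 high (rim at 120), its blind mouth 27 wide, 10 deep. About 100 g. Origin: centre of underside, z up.
- short_tank: The shortest of three like empty ink tanks: loose, upright, milky-white plastic, grey foot band. From above 60 mm long (x, +-30), 44 wide (y; flat +y and -y sides to grip), -x end rounded. Body 70 mm high; on top, centred over the origin, a round neck 34 mm across, 10 high (rim at 80), its blind mouth 27 wide, 10 deep. About 80 g. Origin: centre of underside, z up.
- stopper: Loose grey stopper, 38 mm high, 25 g, standing on its stem on the desk: stem 19 mm across (z 0 to 10), round flange 38 across (10 to 14), round knob 14 across (14 to 38) to grip by. Seated: stem in a tank's mouth (4 mm play all round), flange on the neck's rim. Origin: centre of the stem's lower end, z up.
- jar: Bystander: closed round pale jar with a black cap, 60 mm across and 65 mm high, near the desk's far side on the left. Not to be disturbed. Origin: centre of its underside.
- tape_roll: Bystander: cardboard-brown tape roll lying flat, 84 mm across and 25 mm high, near the desk's far side on the right. Not to be disturbed. Origin: centre of its underside.
Things that resemble listed ones, but are neither listed nor needed, are in the scene too. Leave any brown, purple or turquoise look-alike of the saucer_mid alone.

How it is judged:
At the end, for the whole second after the job is handed in: Tallest, middle-sized and shortest tank stand upright (0.08 rad) and at rest, within 12 mm of the centres of the saucers nearest the block, middle and farthest. The stopper is seated upright (0.1 rad) in the middle-sized tank: flange on rim within 3 mm, axis within 7 mm (horizontal distance between tall_tank and saucer_near below 0.012 m and z of tall_tank in the frame of saucer_near between 0 and 0.006 m and angle between each of tall_tank, medium_tank, short_tank's own z axis and vertical below 0.08 rad and linear speed of each of tall_tank, medium_tank, short_tank, stopper below 0.02 m/s and horizontal distance between medium_tank and saucer_mid below 0.012 m and z of medium_tank in the frame of saucer_mid between 0 and 0.006 m and horizontal distance between short_tank and saucer_far below 0.012 m and z of short_tank in the frame of saucer_far between 0 and 0.006 m and horizontal distance between stopper and medium_tank below 0.007 m and z of stopper in the frame of medium_tank between 0.107 and 0.113 m and angle between stopper's own z axis and vertical below 0.1 rad); the robot touches nothing.
It fails at once if the jar is disturbed (moved more than 15 mm) (distance of jar from where it was at the start of the episode above 0.015 m).
It fails at once if the tape roll is disturbed (moved more than 15 mm) (distance of tape_roll from where it was at the start of the episode above 0.015 m).
It also fails if it takes over 120 s, if anything falls off the work surface, if the arm or the gripper's body presses on something with over 40 N, if the wrist force passes 120 N, or if a joint passes its speed limit or range.

ROBOT

A 6-joint arm with a two-finger parallel gripper is mounted at the origin on the work surface. World frame = base frame: x ahead of the robot, y to its left, z up, the work surface at z = 0. Lengths are in m, angles in rad, forces in N, time in s.
With the tool pointing down it reaches from about 0.4 to 0.825 m from the base axis. Payload 7 kg.
Tool frame: the origin (TCP) lies at the very end of the fingers, on their centre line; the grasp point (between the pads) lies 19 mm behind it; z points along the fingers, x is the direction in which the jaws open and shut, and the axes are right-handed (so a half turn about z gives the same grasp; the last joint's range is limited). The gripper opens to 88 mm and grips with 3 to 60 N. Pads are 19 mm wide; open, the fingers measure 130 mm over their backs; the gripper's body (78 mm by 193 mm) begins 47 mm behind the grasp point.
Start: joints at [1.626, 0.359, 0.012, 0, -1.224, -0.288], TCP at [0.156, 0.657, 0.227] pointing down, gripper open.
Joint ranges: [-3.07, 3.07], [-1.43, 2.12], [-1.02, 1.25], [-3.03, 1.67], [-3.05, -0], [-3.03, 3.03]. Speed limits (rad/s): [2.39, 2.39, 3.01, 3.14, 3.14, 3.14].

INTERFACE

Orientations are given as [roll, pitch, yaw] about the fixed x, y, z axes, in that order (R = Rz(yaw) Ry(pitch) Rx(roll)).
In Python, from station import telemetry, grab_frame, arm, regions_of, pinpoint gives the robot as it stands. The module is installed in compiled form; this text tells all that it offers.
- The arm moves only by the shell command python3 -m inch 'ROWS' [FORCE]. ROWS is text: rows parted by semicolons, each of 7 numbers parted by spaces: the opening, from 0 (shut) to 1 (fully open), then the shift along the world's x, y, z in cm, then the turn, a rotation vector about the world's x, y, z in degrees. A call has 1 to 12 rows; each row is the pose to reach, as a shift and turn from the pose measured when the call began; what a row does not reach only later rows make up. A row lasts 1/8 s, in which the tool goes at most 62.5 mm and 10.7 degrees, less where a joint would pass 70% of its speed; a pose out of reach is approached as far as the arm can. A call with a gripper value outside its range is refused whole. The fingers move at their own pace and stop on an object; FORCE is the grip in N (left out, the last holds). Time passes only in rows, so rows that repeat a pose let the fingers close. It gives the time, the measured TCP pose, the force and the opening at its end, in the units of the state.
- telemetry.get_state(): the state, without advancing time (a new reading comes with each control period).
- grab_frame(name): name is "scene" or "top"; returns a dict with "pixels" (480x640x3 uint8, red, green, blue), "fx", "fy", "cx", "cy" (pixels), "R" (3x3) and "t" (3): a world point X has camera coordinates R X + t. Camera axes: x right, y down, z forward; pixel columns grow to the right and rows downward; lengths in m; the calibration is good to about 2 mm. A picture is of the moment at which its call begins. There is no depth.
- arm.job_done(): hands the job in, once; it reports no verdict.
Trained networks look in the newest picture that a camera, given by its name, has taken for a name from the list of things; names that differ only in an ending like _2 or _b are one class to them, and where a whole thing is asked for, a point or a joint stands for the part that bears it (a point fixed in the world has none). Each returns a list of dicts, best first, with "p" (0 to 1); they miss things now and then, are a little off and sometimes report something else, mostly with a low value. They report only what shows in the picture. A call takes as long as a camera call. They do not tell look-alikes from the thing itself.
- regions_of(camera, name): "pixels" (480x640 bool, what is visible of it) and "bbox" ([left, top, right, bottom] in pixels, round what is visible of it).
- pinpoint(camera, name): "location" ([column, row] in pixels: a listed point, or the origin of a listed thing).
The state is a dict: "t": time; "q": joint angles; "qd": joint speeds; "joint_efforts": joint torques, N m; "eef_pos": TCP position; "ee_rot": TCP orientation; "force": force on the tool from outside, world axes, zero at the start; "moment": the same for the moment, N m; "width": finger opening in m.
Only numpy, scipy, OpenCV 4.12 (cv2) and the standard library are available. Lean on these libraries where they do the work, as an engineer would, in place of code of your own. Each camera call takes 0.05 s, during which the arm holds its last target. There are 200 camera calls.

## Working session

There is one attempt and no reset: what is moved stays moved. The work goes in short steps, Python scripts to look and compute and a shell command to move; the robot and the scene stay as the last step left them, time stands still between calls to the robot, and variables do not carry over. Pictures are saved under pics/ and viewed, about 12 in all and at most 16, crops included, and the job is handed in when it is done.

```bash
mkdir -p pics; cat > h.py <<'E'
import numpy as np, cv2
from station import telemetry, grab_frame, arm, regions_of, pinpoint
def ray(f,px,z):
    u,v=px; d=f["R"].T@np.array([(u-f["cx"])/f["fx"],(v-f["cy"])/f["fy"],1.]); c=-f["R"].T@f["t"]
    return c+d*(z-c[2])/d[2]
def proj(f,X):
    p=f["R"]@np.array(X)+f["t"]; return [f["fx"]*p[0]/p[2]+f["cx"],f["fy"]*p[1]/p[2]+f["cy"]]
def save(f,name,box=None,s=1):
    im=f["pixels"][:,:,::-1]
    if box: im=im[box[1]:box[3],box[0]:box[2]]
    cv2.imwrite("pics/"+name,cv2.resize(im,None,fx=s,fy=s,interpolation=cv2.INTER_CUBIC))
E
python3 - <<'E'
from h import *
np.set_printoptions(precision=3,suppress=True)
s=telemetry.get_state(); print(s)
for c in("scene","top"):
    f=grab_frame(c); save(f,c+"0.png"); print(c,-f["R"].T@f["t"],f["fx"])
    for n in "mat saucer_mid tall_tank medium_tank short_tank stopper jar tape_roll".split():
        print(n,[(np.round(d["location"]),round(d["p"],2),ray(f,d["location"],0.003 if 'sau' in n else 0)[:2]) for d in pinpoint(c,n) if d["p"]>.1])
E
```

```text
{'t': 0.0, 'q': array([ 1.626,  0.359,  0.011, -0.   , -1.224, -0.288]), 'qd': array([ 0.001, -0.   , -0.   ,  0.001,  0.001, -0.002]), 'joint_efforts': array([  0.002, -58.272,  29.306,   6.997,   0.007,  -0.   ]), 'eef_pos': array([0.156, 0.656, 0.226]), 'ee_rot': array([-3.141, -0.002, -1.804]), 'force': array([-0.66 , -0.369,  0.947]), 'moment': array([ 0.01 , -0.005, -0.016]), 'width': 0.08813152330335071}
scene [ 1.051 -0.368  1.028] 588.6908179436525
mat [(array([303., 251.]), 0.61, array([0.588, 0.006]))]
saucer_mid [(array([334., 362.]), 0.96, array([ 0.804, -0.096])), (array([410., 320.]), 0.83, array([0.832, 0.069])), (array([247., 158.]), 0.72, array([0.325, 0.059]))]
tall_tank [(array([402., 178.]), 0.63, array([0.579, 0.29 ]))]
medium_tank [(array([344., 121.]), 0.8, array([0.375, 0.3  ])), (array([174., 332.]), 0.46, array([ 0.574, -0.29 ]))]
short_tank [(array([118., 268.]), 0.88, array([ 0.39 , -0.304]))]
stopper [(array([174., 330.]), 0.88, array([ 0.569, -0.287]))]
jar [(array([442., 243.]), 0.88, array([0.75, 0.24]))]
tape_roll [(array([262., 380.]), 0.95, array([ 0.748, -0.217])), (array([444., 241.]), 0.5, array([0.75 , 0.245]))]
top [0.508 0.018 1.022] 496.5370340112092
mat [(array([312., 233.]), 0.95, array([0.587, 0.011]))]
saucer_mid [(array([310., 232.]), 0.83, array([0.589, 0.014])), (array([279., 120.]), 0.67, array([0.823, 0.081])), (array([359., 131.]), 0.64, array([ 0.801, -0.088])), (array([284., 358.]), 0.63, array([0.334, 0.065]))]
tall_tank [(array([171., 233.]), 0.74, array([0.585, 0.298]))]
medium_tank [(array([162., 338.]), 0.73, array([0.372, 0.312]))]
short_tank [(array([470., 333.]), 0.98, array([ 0.384, -0.315]))]
stopper [(array([451., 240.]), 0.76, array([ 0.574, -0.279]))]
jar [(array([198., 154.]), 0.92, array([0.751, 0.247]))]
tape_roll [(array([418., 160.]), 0.79, array([ 0.742, -0.212]))]
```

View pics/scene0.png

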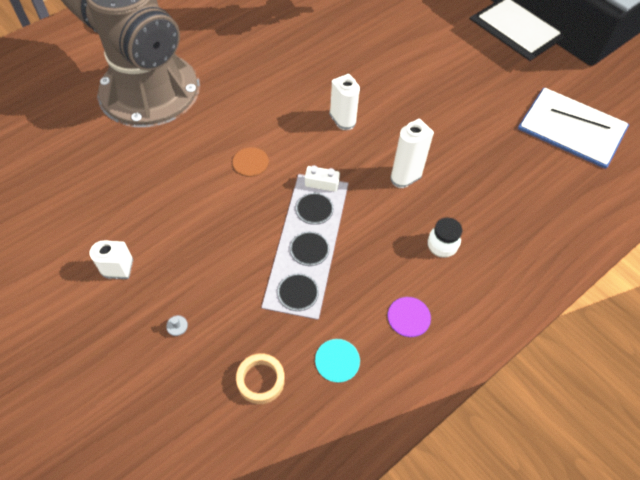

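View pics/top0.png

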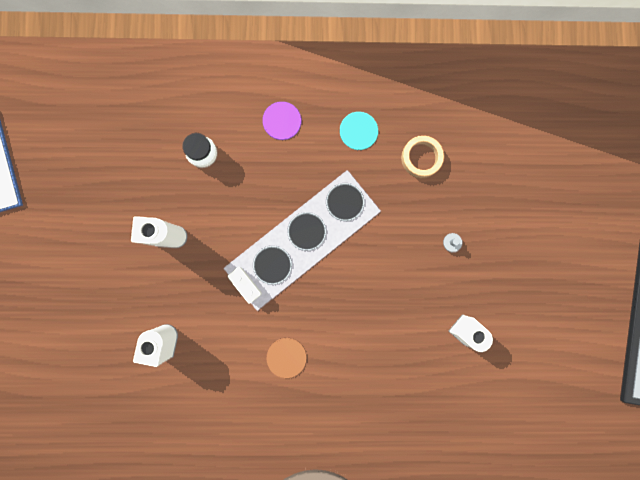

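Both views show the grey mat running diagonally, with the white block at its lower-left end (top: ~245,287). The black saucers are at (272,265), (307,232) and (345,202). The tall tank is at (150,231), medium at (148,348), short at (478,337) and stopper at (453,242).

Possible mix-ups:
- **Saucers:** brown (286,358), purple (282,120) and turquoise (359,131) discs are decoys. I want the black ones on the mat.
- **Tanks:** only three are visible, told apart by height. The network confused the stopper (scene: 174,332) with a tank.

Next I'll fit the poses.

```bash
cat > fit.py <<'E'
from h import *
from scipy.optimize import minimize
a=np.linspace(np.pi/2,1.5*np.pi,15)
D=np.vstack([[[.03,-.022],[.03,.022]],np.c_[-.008+.022*np.cos(a),.022*np.sin(a)]])
b=np.linspace(0,2*np.pi,20); C=.017*np.c_[np.cos(b),np.sin(b)]
def sil(f,x,y,w,H,z0=0):
    R=np.array([[np.cos(w),-np.sin(w)],[np.sin(w),np.cos(w)]]); m=np.zeros((480,640),np.uint8)
    for P,zs in((D,(0,H)),(C,(H,H+.01))):
        pts=np.array([proj(f,[*(R@p+[x,y]),z+z0]) for z in zs for p in P],np.float32)
        cv2.fillConvexPoly(m,np.round(cv2.convexHull(pts)*16).astype(np.int32),1,shift=4)
    return m>0
def mask(c,n,xy=None,f=None):
    r=regions_of(c,n)
    return r[0]["pixels"] if r else None
def fit(fs,ms,H,x0,z0=0):
    def cost(p): return sum(1-(s&m).sum()/(s|m).sum() for f,m in zip(fs,ms) for s in[sil(f,p[0],p[1],p[2],H,z0)])
    best=[]
    for w in np.arange(0,2*np.pi,np.pi/6):
        r=minimize(cost,[*x0,w],method="Nelder-Mead",options=dict(initial_simplex=[[*x0,w],[x0[0]+.01,x0[1],w],[x0[0],x0[1]+.01,w],[*x0,w+.25]],maxiter=80))
        best.append((r.fun,*r.x[:2],np.degrees(r.x[2])%360))
    return sorted(best)[:3]
E
python3 - <<'E'
from fit import *
np.set_printoptions(precision=4,suppress=True)
fs={c:grab_frame(c) for c in("scene","top")}
for n,H,x0 in(("tall_tank",.15,(.582,.294)),("medium_tank",.11,(.373,.306)),("short_tank",.07,(.387,-.31))):
    ms=[];g=[]
    for c in fs:
        for r in regions_of(c,n):
            bb=r["bbox"]; u,v=proj(fs[c],[*x0,H/2])
            if bb[0]-5<u<bb[2]+5 and bb[1]-5<v<bb[3]+5: ms.append(r["pixels"]);g.append(fs[c]);print(n,c,r["p"],r["bbox"]);break
    for q in fit(g,ms,H,x0): print(np.array(q))
for c,f in fs.items():
    dark=(f["pixels"].max(2)<75).astype(np.uint8)
    k,_,st,ce=cv2.connectedComponentsWithStats(dark)
    for i in range(1,k):
        if 60<st[i,4]<2500:
            print(c,st[i,4],ce[i],"z6",ray(f,ce[i],.006)[:2],*[("%d"%(z*1000),ray(f,ce[i],z)[:2]) for z in(.08,.12,.16)])
    for n in("stopper","jar","tape_roll"):
        for r in regions_of(c,n)[:1]: print(c,n,r["bbox"],r["p"])
save(fs["top"],"crop1.png",(130,180,500,370),2)
E
```

```text
tall_tank scene 0.68 [387.4, 119.0, 431.9, 189.3]
tall_tank top 0.73 [129.5, 217.3, 183.9, 245.0]
[ 0.122   0.5798  0.2943 87.9833]
[ 0.1253  0.5793  0.2951 85.0892]
[ 0.1283  0.5789  0.295  85.4269]
medium_tank scene 0.57 [329.2, 76.3, 360.7, 132.6]
medium_tank top 0.96 [131.6, 326.2, 177.3, 362.2]
[  0.1285   0.3728   0.3013 166.7264]
[  0.1295   0.3727   0.3009 166.2404]
[  0.1301   0.3724   0.302  168.2993]
short_tank scene 0.68 [92.7, 240.3, 131.1, 277.8]
short_tank top 0.91 [451.8, 313.5, 493.7, 348.9]
[ 0.135   0.3863 -0.307  49.8173]
[ 0.1351  0.3863 -0.3072 49.455 ]
[ 0.1357  0.3867 -0.3069 50.4405]
scene 155 [19.4968 11.0258] z6 [-0.4539 -0.1216] ('80', array([-0.345 , -0.1394])) ('120', array([-0.2862, -0.149 ])) ('160', array([-0.2273, -0.1587]))
scene 127 [84.6378 13.2913] z6 [-0.3382  0.0089] ('80', array([-0.2376, -0.0184])) ('120', array([-0.1833, -0.0331])) ('160', array([-0.1289, -0.0478]))
scene 195 [125.2821  46.    ] z6 [-0.16    0.0291] ('80', array([-0.0723,  0.0004])) ('120', array([-0.025 , -0.0151])) ('160', array([ 0.0224, -0.0307]))
scene 71 [156.338   44.
[... 898 characters left out ...]
3.2, 318.3, 186.1, 336.9] 0.68
scene jar [428.2, 215.1, 462.4, 258.6] 0.56
scene tape_roll [238.4, 353.2, 282.5, 403.2] 0.62
top 74 [147.0541 229.0541] z6 [0.5929 0.346 ] ('80', array([0.5867, 0.3221])) ('120', array([0.5834, 0.3092])) ('160', array([0.5801, 0.2963]))
top 611 [630.5155 333.1555] z6 [ 0.3845 -0.645 ] ('80', array([ 0.3936, -0.5967])) ('120', array([ 0.3984, -0.5705])) ('160', array([ 0.4033, -0.5444]))
top 75 [146.4533 347.3733] z6 [0.3555 0.34  ] ('80', array([0.3666, 0.3165])) ('120', array([0.3726, 0.3039])) ('160', array([0.3787, 0.2912]))
top stopper [442.7, 231.7, 461.8, 253.2] 0.5
top jar [180.3, 134.3, 214.2, 164.7] 0.89
top tape_roll [399.0, 137.4, 443.0, 179.6] 0.85
```

View pics/crop1.png

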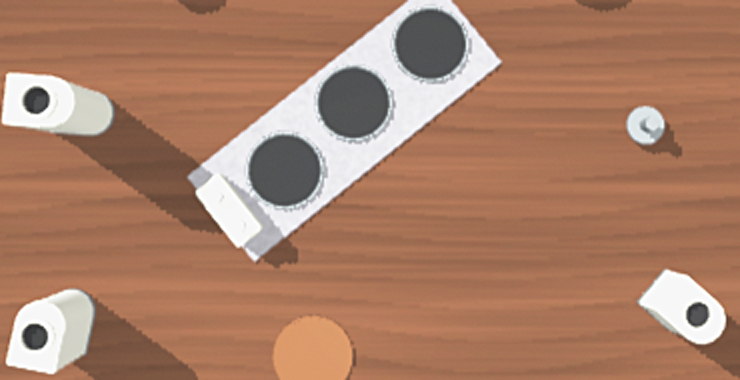

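The crop confirms the black saucers on the mat and three tanks with flat ends at yaw of about 86°, 168° and 49°. I'll go above the tall tank first.

```bash
python3 -m inch '1 15 -13 2 0 0 -30; 1 30 -26 2 0 0 -60; 1 42.4 -36.1 2 0 0 -81; 1 42.4 -36.1 2 0 0 -81; 1 42.4 -36.1 2 0 0 -81; 1 42.4 -36.1 2 0 0 -81; 1 42.4 -36.1 2 0 0 -81; 1 42.4 -36.1 2 0 0 -81; 1 42.4 -36.1 2 0 0 -81; 1 42.4 -36.1 2 0 0 -81; 1 42.4 -36.1 2 0 0 -81; 1 42.4 -36.1 2 0 0 -81' 15
python3 - <<'E'
from h import *
f=grab_frame("scene"); save(f,"s2.png",(280,60,520,240),3); s=telemetry.get_state(); print(s["eef_pos"],s["ee_rot"],proj(f,s["eef_pos"]))
f=grab_frame("top")
m=(f["pixels"].max(2)<100).astype(np.uint8)
k,_,st,ce=cv2.connectedComponentsWithStats(m)
for i in range(1,k):
    if 500<st[i,4]<2500: print(st[i],ce[i],ray(f,ce[i],.006))
E
```

```text
t: 3.1
eef_pos: [0.579, 0.2966, 0.2467]
ee_rot: [3.141, 0.0, 3.067]
force: [-0.1, -0.5, -1.6]
width: 0.0876
[0.57896796 0.29676153 0.24681108] [3.14123706e+00 1.92291347e-04 3.06755780e+00] [np.float64(423.8936134337198), np.float64(94.33962889663502)]
[183 133  27  27 565] [196.2159292  146.34336283] [0.7649801 0.2504461 0.006    ]
[328 185  34  34 908] [344.72136564 201.60352423] [ 0.6522812  -0.05694701  0.006     ]
[290 214  34  35 922] [306.40889371 231.02819957] [0.59083674 0.02174398 0.006     ]
[ 620  243   20  163 1421] [632.00774103 343.68895144] [ 0.36318809 -0.64715729  0.006     ]
[255 248  35  35 944] [271.88665254 264.82309322] [0.52132556 0.09161287 0.006     ]
```

View pics/s2.png

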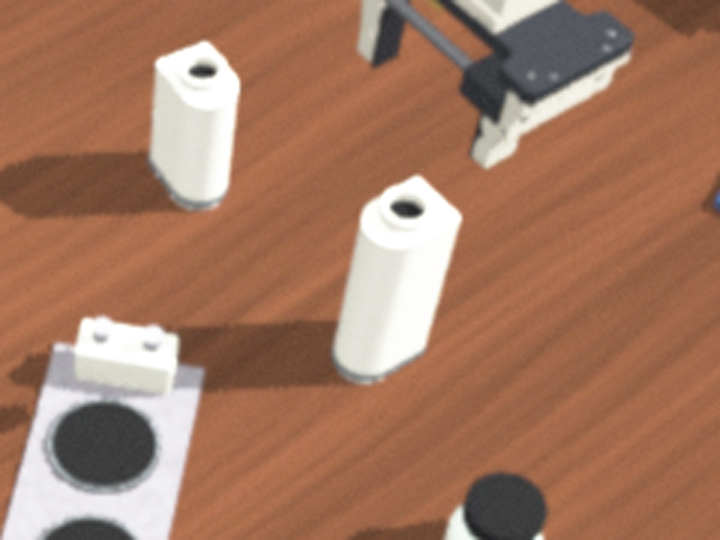

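The gripper is centred above the tall tank, with jaws across its flat sides. Saucers, averaged over both cameras: near (0.522,0.090), mid (0.591,0.0205), far (0.653,-0.058). Now descend and grip.

```bash
python3 -m inch '1 0.1 -0.1 -5 0 0 0; 1 0.1 -0.1 -10 0 0 0; 1 0.1 -0.1 -13.4 0 0 0; 1 0.1 -0.1 -13.4 0 0 0; 1 0.1 -0.1 -13.4 0 0 0; 0 0.1 -0.1 -13.4 0 0 0; 0 0.1 -0.1 -13.4 0 0 0; 0 0.1 -0.1 -13.4 0 0 0; 0 0.1 -0.1 -13.4 0 0 0; 0 0.1 -0.1 -13.4 0 0 0; 0 0.1 -0.1 -13.4 0 0 0' 20
python3 -m inch '0 0 0 2 0 0 0; 0 0 0 4 0 0 0; 0 0 0 4 0 0 0; 0 0 0 4 0 0 0'
```

```text
t: 4.58
eef_pos: [0.58, 0.2957, 0.1128]
ee_rot: [3.141, 0.0, 3.068]
force: [-0.2, 0.1, 0.3]
width: 0.0444
t: 5.08
eef_pos: [0.5794, 0.2955, 0.1518]
ee_rot: [-3.141, -0.001, 3.067]
force: [-0.5, 0.5, -2.1]
width: 0.0442
```

```bash
python3 -m inch '0 0 0 4 0 0 0; 0 -1 -4 5 0 0 10; 0 -2.5 -8 5 0 0 20; 0 -4 -13 5 0 0 30; 0 -5.7 -18 5 0 0 41; 0 -5.7 -20.5 5 0 0 41; 0 -5.7 -20.5 5 0 0 41; 0 -5.7 -20.5 5 0 0 41; 0 -5.7 -20.5 5 0 0 41; 0 -5.7 -20.5 5 0 0 41'
python3 - <<'E'
from h import *
f=grab_frame("scene"); save(f,"s3.png",(240,60,440,260),3); s=telemetry.get_state()
p=s["eef_pos"]; zb=p[2]-.1128
for q in([.522,.0904,.006],[p[0],p[1],zb],[p[0],p[1],zb+.16]): print(proj(f,q))
for r in pinpoint("scene","tall_tank")[:2]: print(r)
E
```

```text
t: 6.32
eef_pos: [0.5225, 0.0911, 0.2015]
ee_rot: [-3.141, -0.001, -2.499]
force: [-0.6, 0.8, -1.3]
width: 0.0438
[np.float64(314.513810209941), np.float64(206.94238484720495)]
[np.float64(315.68267518548845), np.float64(183.34107312584757)]
[np.float64(317.5232941117968), np.float64(128.542333681357)]
{'location': [312.6, 185.3], 'p': 0.95}
{'location': [116.9, 268.7], 'p': 0.66}
```

View pics/s3.png

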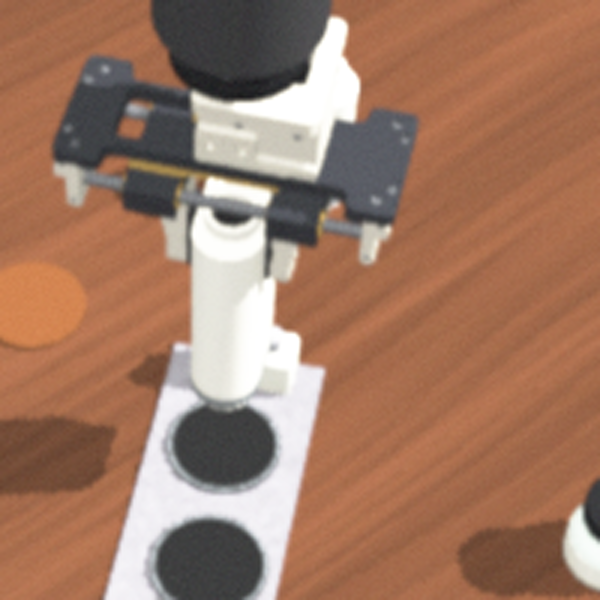

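The tall tank hangs upright (base ~316,193) just above the near saucer, with the mouth visible. Lower and release.

```bash
python3 -m inch '0 0 0 -4 0 0 0; 0 0 0 -7 0 0 0; 0 0 0 -8.2 0 0 0; 0 0 0 -8.2 0 0 0; 0 0 0 -8.2 0 0 0; 0 0 0 -8.2 0 0 0'
python3 -m inch '0.8 0 0 0 0 0 0; 0.8 0 0 0 0 0 0; 0.8 0 0 0 0 0 0; 0.8 0 0 0 0 0 0; 0.8 0 0 5 0 0 0; 0.8 0 0 10 0 0 0; 0.8 0 0 12 0 0 0; 0.8 0 0 12 0 0 0'
```

```text
t: 7.18
eef_pos: [0.5229, 0.0912, 0.1203]
ee_rot: [-3.141, -0.0, -2.5]
force: [0.3, -0.3, -1.9]
width: 0.0441
t: 8.18
eef_pos: [0.5237, 0.0916, 0.2421]
ee_rot: [-3.141, 0.004, -2.499]
force: [-0.7, 0.8, -1.7]
width: 0.0702
```

```bash
python3 -m inch '1 -4 5 0 0 0 10; 1 -8 11 -2 0 0 20; 1 -12 17 -4 0 0 30; 1 -15 21.1 -4 0 0 41; 1 -15 21.1 -4 0 0 41; 1 -15 21.1 -4 0 0 41; 1 -15 21.1 -4 0 0 41; 1 -15 21.1 -4 0 0 41'
python3 - <<'E'
from fit import *
f=grab_frame("scene"); g=grab_frame("top"); save(f,"s4.png",(220,40,460,260),3); s=telemetry.get_state()
print(s["eef_pos"],s["ee_rot"])
ms=[];
for c,fr in(("scene",f),("top",g)):
    for r in regions_of(c,"tall_tank"): print(c,r["bbox"],r["p"],proj(fr,[.522,.09,.08]))
m=(g["pixels"].max(2)<100).astype(np.uint8)
k,_,st,ce=cv2.connectedComponentsWithStats(m)
for i in range(1,k):
    if 50<st[i,4]<1200 and 100<ce[i][0]<400: print(st[i],ce[i],"6",ray(g,ce[i],.006)[:2],"166",ray(g,ce[i],.163)[:2])
E
```

```text
t: 9.18
eef_pos: [0.3743, 0.3016, 0.2021]
ee_rot: [-3.141, 0.003, -1.786]
force: [0.2, 0.3, -0.5]
width: 0.0876
[0.37423628 0.30178686 0.20215268] [-3.14054517  0.00366898 -1.78583127]
scene [302.9, 152.2, 331.2, 221.3] 0.75 [np.float64(315.0430238595102), np.float64(186.07170652691659)]
top [243.4, 244.1, 283.6, 281.9] 0.6 [np.float64(269.9205132373693), np.float64(263.95770627758026)]
top [399.9, 136.8, 441.9, 178.4] 0.17 [np.float64(269.9205132373693), np.float64(263.95770627758026)]
[183 133  27  27 566] [196.19787986 146.35689046] 6 [0.7649513  0.25048251] 166 [0.72529785 0.21460149]
[328 185  34  34 909] [344.73487349 201.59075908] 6 [ 0.65230798 -0.05697493] 166 [ 0.63006614 -0.04533135]
[290 214  34  35 925] [306.40972973 231.03243243] 6 [0.59082804 0.02174221] 166 [0.57808933 0.02121825]
[268 248  22  35 196] [281.67346939 269.56122449] 6 [0.5117818  0.07161098] 166 [0.5112615  0.06337866]
[259 257  13  13 136] [264.95588235 263.27205882] 6 [0.5244162  0.10573677] 166 [0.52194297 0.09222953]
[142 342  29  12 113] [154.6460177  347.26548673] 6 [0.35568641 0.32372226] 166 [0.37929423 0.27652036]
[302 470  45  10 117] [324.35897436 472.78632479] 6 [ 0.1107426  -0.01680517] 166 [ 0.1722121  -0.01137075]
```

View pics/s4.png

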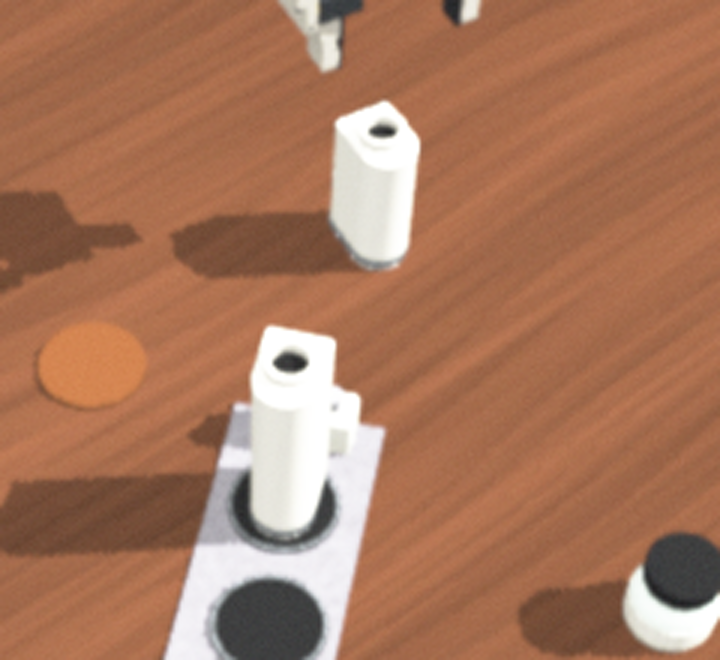

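The tall tank stands centred on the near saucer (neck at (0.522,0.092)). The gripper is above the medium tank, so I'll grip it next.

```bash
python3 -m inch '1 -0.1 0.1 -5 0 0 0; 1 -0.1 0.1 -10 0 0 0; 1 -0.1 0.1 -12.8 0 0 0; 1 -0.1 0.1 -12.8 0 0 0; 1 -0.1 0.1 -12.8 0 0 0; 0 -0.1 0.1 -12.8 0 0 0; 0 -0.1 0.1 -12.8 0 0 0; 0 -0.1 0.1 -12.8 0 0 0; 0 -0.1 0.1 -12.8 0 0 0; 0 -0.1 0.1 -12.8 0 0 0; 0 -0.1 0.1 -12.8 0 0 0' 20
python3 -m inch '0 0 0 5 0 0 0; 0 0 0 10 0 0 0; 0 0 0 15 0 0 0; 0 0 0 20 0 0 0; 0 0 0 21 0 0 0; 0 0 0 21 0 0 0'
```

```text
t: 10.75
eef_pos: [0.3731, 0.303, 0.0742]
ee_rot: [-3.14, 0.004, -1.785]
force: [0.4, -1.2, 1.0]
width: 0.0445
t: 11.5
eef_pos: [0.3729, 0.303, 0.2841]
ee_rot: [-3.141, 0.004, -1.785]
force: [0.6, -0.0, -1.9]
width: 0.0444
```

```bash
python3 -m inch '0 4 -5 0 0 0 -8; 0 8 -10 0 0 0 -16; 0 12 -15 0 0 0 -24; 0 16 -20 0 0 0 -32; 0 20 -25 0 0 0 -41; 0 21.8 -28.2 0 0 0 -41; 0 21.8 -28.2 0 0 0 -41; 0 21.8 -28.2 0 0 0 -41; 0 21.8 -28.2 0 0 0 -41; 0 21.8 -28.2 0 0 0 -41'
python3 -m inch '0 0 0 -5 0 0 0; 0 0 0 -10 0 0 0; 0 0 0 -14 0 0 0; 0 0 0 -14 0 0 0; 0 0 0 -14 0 0 0; 0 0 0 -14 0 0 0'
python3 - <<'E'
from h import *
f=grab_frame("scene"); save(f,"s5.png",(220,80,420,280),3)
E
```

```text
t: 12.75
eef_pos: [0.5905, 0.022, 0.2842]
ee_rot: [-3.141, 0.005, -2.499]
force: [0.1, 0.3, -1.0]
width: 0.044
t: 13.5
eef_pos: [0.5918, 0.0225, 0.1465]
ee_rot: [-3.139, 0.008, -2.499]
force: [-1.0, -0.5, -1.8]
width: 0.0442
```

View pics/s5.png

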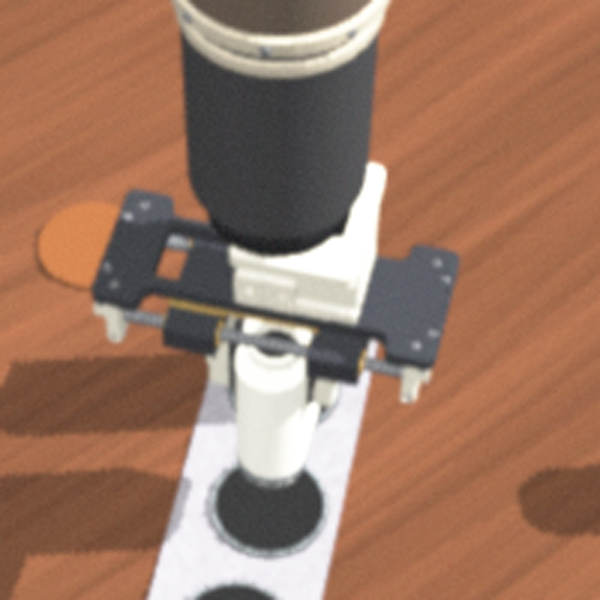

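The medium tank hangs upright above the middle saucer (base ~310,240). Lower and release.

```bash
python3 -m inch '0 0 -0.1 -3 0 0 0; 0 0 -0.1 -5.5 0 0 0; 0 0 -0.1 -6.6 0 0 0; 0 0 -0.1 -6.6 0 0 0; 0 0 -0.1 -6.6 0 0 0; 0 0 -0.1 -6.6 0 0 0'
python3 -m inch '0.8 0 0 0 0 0 0; 0.8 0 0 0 0 0 0; 0.8 0 0 0 0 0 0; 0.8 0 0 0 0 0 0; 0.8 0 0 5 0 0 0; 0.8 0 0 10 0 0 0; 0.8 0 0 12 0 0 0; 0.8 0 0 12 0 0 0'
```

```text
t: 14.3
eef_pos: [0.592, 0.0215, 0.081]
ee_rot: [-3.139, 0.009, -2.499]
force: [-0.1, -0.0, -1.1]
width: 0.044
t: 15.3
eef_pos: [0.593, 0.0218, 0.2031]
ee_rot: [-3.138, 0.013, -2.499]
force: [0.0, 0.2, -0.7]
width: 0.07
```

```bash
python3 -m inch '0.9 -3 -5 0 -0.45 0.6 0; 0.9 -7 -10 0 -0.45 0.6 0; 0.9 -7 -11 0 -0.45 0.6 0; 0.9 -7 -11 0 -0.45 0.6 0'
python3 -m inch '1 -4 -6 0 0 0 -10; 1 -8 -12 0 0 0 -20; 1 -12 -18 0 0 0 -30; 1 -13.7 -21.9 0 0 0 -40; 1 -13.7 -21.9 -3 0 0 -50; 1 -13.7 -21.9 -6 0 0 -60; 1 -13.7 -21.9 -6 0 0 -70; 1 -13.7 -21.9 -6 0 0 -77; 1 -13.7 -21.9 -6 0 0 -77; 1 -13.7 -21.9 -6 0 0 -77; 1 -13.7 -21.9 -6 0 0 -77'
python3 - <<'E'
from h import *
f=grab_frame("scene"); g=grab_frame("top"); save(f,"s6.png",(60,150,360,350),2.6)
for c,fr in(("scene",f),("top",g)):
    for r in pinpoint(c,"short_tank")[:2]: print(c,r,ray(fr,r["location"],0)[:2])
m=(g["pixels"].max(2)<100).astype(np.uint8)
k,_,st,ce=cv2.connectedComponentsWithStats(m)
for i in range(1,k):
    if 50<st[i,4]<1200 and 240<ce[i][0]<370 and 180<ce[i][1]<300: print(st[i],ce[i],"166",ray(g,ce[i],.163)[:2],"126",ray(g,ce[i],.123)[:2])
E
```

```text
t: 15.8
eef_pos: [0.5228, -0.0888, 0.2026]
ee_rot: [-3.138, -0.001, -2.5]
force: [-0.2, -0.6, 0.4]
width: 0.079
t: 17.18
eef_pos: [0.386, -0.3077, 0.1425]
ee_rot: [-3.138, -0.001, 2.441]
force: [-1.3, -0.4, 1.3]
width: 0.0878
scene {'location': [118.7, 270.1], 'p': 0.89} [ 0.39365632 -0.30477844]
[328 185  34  34 913] [344.73493976 201.5958379 ] 166 [ 0.6300572  -0.04533147] 126 [ 0.6357235 -0.048298 ]
[299 221  12  12 119] [304.56302521 226.21848739] 166 [0.58645098 0.02447442] 126 [0.59008601 0.02475959]
[302 222  23  27 178] [315.90449438 239.06179775] 166 [0.5642307  0.00468238] 126 [0.56683067 0.0040456 ]
[268 248  22  35 200] [281.645 269.615] 166 [0.51116893 0.06342667] 126 [0.51129718 0.06552632]
[259 257  13  13 137] [265.        263.2919708] 166 [0.52190908 0.09215331] 126 [0.52253762 0.0955911 ]
```

View pics/s6.png

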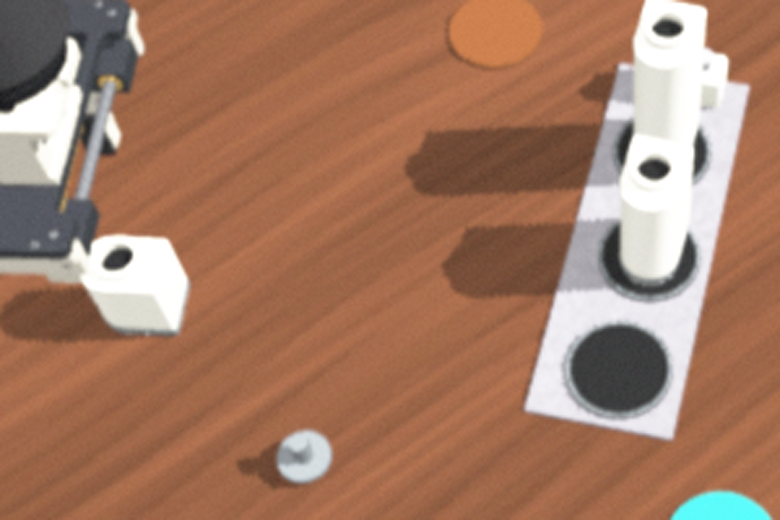

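The tall and medium tanks stand on their saucers, with the medium neck about 3 mm off centre. The gripper is over the short tank, so descend and grip.

```bash
python3 -m inch '1 0 0 -4 0 0 0; 1 0 0 -8 0 0 0; 1 0 0 -10.5 0 0 0; 1 0 0 -10.5 0 0 0; 1 0 0 -10.5 0 0 0; 0 0 0 -10.5 0 0 0; 0 0 0 -10.5 0 0 0; 0 0 0 -10.5 0 0 0; 0 0 0 -10.5 0 0 0; 0 0 0 -10.5 0 0 0; 0 0 0 -10.5 0 0 0' 20
python3 -m inch '0 0 0 5 0 0 0; 0 0 0 10 0 0 0; 0 0 0 15 0 0 0; 0 0 0 18 0 0 0; 0 0 0 18 0 0 0'
```

```text
t: 18.75
eef_pos: [0.3859, -0.3079, 0.0377]
ee_rot: [-3.138, -0.001, 2.44]
force: [0.2, 0.4, 0.6]
width: 0.0437
t: 19.38
eef_pos: [0.387, -0.3083, 0.2201]
ee_rot: [-3.14, 0.004, 2.44]
force: [0.3, 0.0, -1.0]
width: 0.044
```

```bash
python3 -m inch '0 4 3 0 0 0 10; 0 8 6 0 0 0 20; 0 12 10 0 0 0 30; 0 16 14 0 0 0 40; 0 20 18 0 0 0 50; 0 24 22 0 0 0 60; 0 26.6 25 0 0 0 70; 0 26.6 25 0 0 0 77; 0 26.6 25 0 0 0 77; 0 26.6 25 0 0 0 77; 0 26.6 25 0 0 0 77'
python3 -m inch '0 0 0 -4 0 0 0; 0 0 0 -8 0 0 0; 0 0 0 -12 0 0 0; 0 0 0 -12 0 0 0; 0 0 0 -12 0 0 0'
python3 - <<'E'
from h import *
f=grab_frame("scene"); save(f,"s7.png",(220,160,420,360),3)
E
```

```text
t: 20.75
eef_pos: [0.6527, -0.0589, 0.22]
ee_rot: [-3.14, 0.004, -2.502]
force: [0.0, -0.1, -1.4]
width: 0.0437
t: 21.38
eef_pos: [0.6537, -0.0591, 0.1018]
ee_rot: [-3.139, 0.005, -2.502]
force: [0.5, -0.4, -0.3]
width: 0.0441
```

View pics/s7.png

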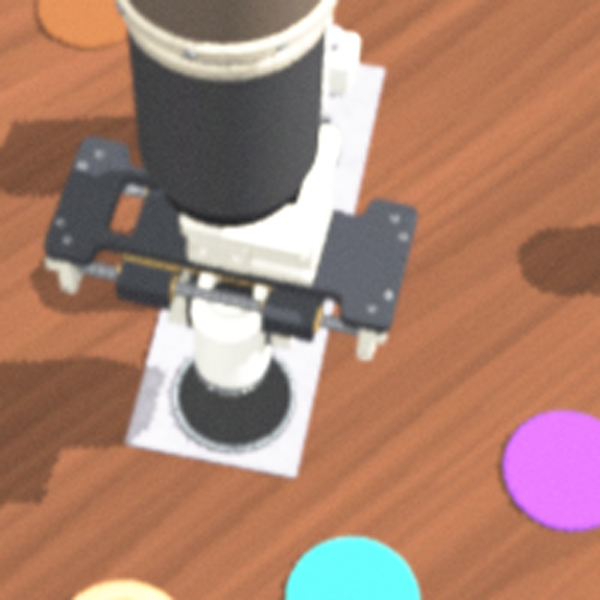

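The short tank hangs over the far saucer (base ~298,289). Lower and release.

```bash
python3 -m inch '0 0 0.1 -3 0 0 0; 0 0 0.1 -5 0 0 0; 0 0 0.1 -5.8 0 0 0; 0 0 0.1 -5.8 0 0 0; 0 0 0.1 -5.8 0 0 0; 0 0 0.1 -5.8 0 0 0'
python3 -m inch '0.8 0 0 0 0 0 0; 0.8 0 0 0 0 0 0; 0.8 0 0 0 0 0 0; 0.8 0 0 0 0 0 0; 0.8 0 0 5 0 0 0; 0.8 0 0 10 0 0 0; 0.8 0 0 16 0 0 0; 0.8 0 0 16 0 0 0'
python3 - <<'E'
from h import *
f=grab_frame("scene"); g=grab_frame("top")
for c,fr in(("scene",f),("top",g)):
    for r in regions_of(c,"stopper")[:1]:
        m=r["pixels"].astype(np.uint8); ys,xs=np.nonzero(m); print(c,r["bbox"],r["p"],ray(fr,[xs.mean(),ys.mean()],.016)[:2])
    for r in pinpoint(c,"stopper")[:1]: print(r,ray(fr,r["location"],0)[:2])
save(g,"t8.png",(420,210,490,270),8)
E
```

```text
t: 22.18
eef_pos: [0.6547, -0.0579, 0.0454]
ee_rot: [-3.137, 0.008, -2.502]
force: [0.0, -0.6, -1.1]
width: 0.0441
t: 23.18
eef_pos: [0.6577, -0.0579, 0.2117]
ee_rot: [-3.132, 0.016, -2.501]
force: [-0.5, -0.2, -1.1]
width: 0.0698
scene [163.1, 320.8, 188.5, 338.4] 0.82 [ 0.57253207 -0.2809243 ]
{'location': [176.6, 330.9], 'p': 0.79} [ 0.57427827 -0.28477937]
top [444.9, 234.3, 461.9, 254.6] 0.65 [ 0.56950637 -0.2759314 ]
{'location': [447.8, 243.7], 'p': 0.59} [ 0.56676808 -0.27162558]
```

View pics/t8.png

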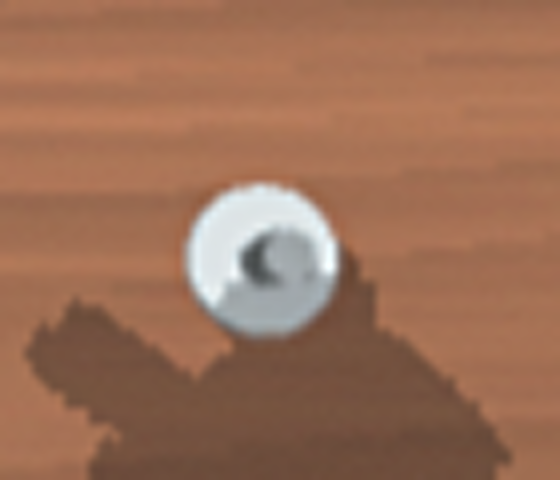

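The crop shows the stopper standing upright: flange centre at (452.9,242.5), knob top at (456.5,242.1) in the full top frame.

```bash
cat > tilt.py <<'E'
from h import *
from scipy.spatial.transform import Rotation as Ro
s=telemetry.get_state(); e=s["ee_rot"]
print(s["eef_pos"],e,"fix deg",np.degrees((Ro.from_euler("xyz",[np.pi,0,e[2]])*Ro.from_euler("xyz",e).inv()).as_rotvec()).round(2))
E
python3 - <<'E'
from tilt import *
g=grab_frame("top")
print(ray(g,[452.9-.5,242.5-.5],.014),ray(g,[456.5-.5,242.1-.5],.038))
f=grab_frame("scene"); im=f["pixels"][305:345,150:200]; save(f,"s9.png",(150,305,200,345),12)
for q in ([.572,-.279,.014],[.572,-.279,.038]): print(np.array(proj(f,q))-[150,305])
E
```

```text
[ 0.65400435 -0.05790176  0.20379512] [-3.13875258  0.00552619 -2.50194353] fix deg [-0.06  0.35  0.  ]
[ 0.56950661 -0.27718855  0.014     ] [ 0.5688935  -0.27741086  0.038     ]
[27.22173753 20.24391391]
[24.83440385 15.03042406]
```

View pics/s9.png

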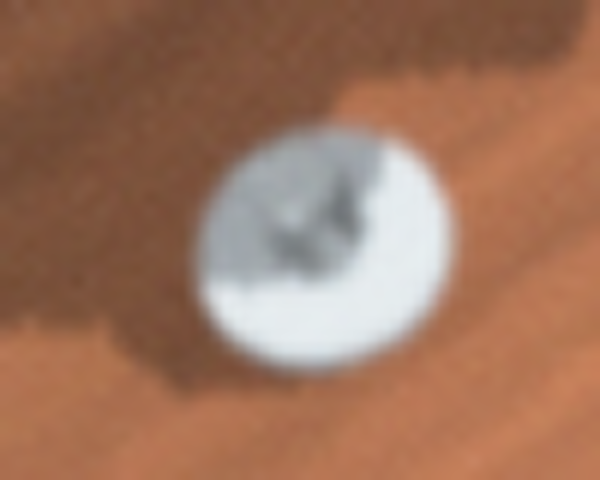

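```bash
python3 -m inch '0.6 -1 -4 0 -0.06 0.35 0; 0.6 -3 -9 0 -0.06 0.35 0; 0.6 -5 -14 0 -0.06 0.35 0; 0.6 -7 -19 0 -0.06 0.35 0; 0.6 -8.3 -22 -5 -0.06 0.35 0; 0.6 -8.3 -22 -10 -0.06 0.35 0; 0.6 -8.3 -22 -13 -0.06 0.35 0; 0.6 -8.3 -22 -13 -0.06 0.35 0; 0.6 -8.3 -22 -13 -0.06 0.35 0; 0.6 -8.3 -22 -13 -0.06 0.35 0'
python3 - <<'E'
from tilt import *
f=grab_frame("scene"); save(f,"s10.png",(120,250,240,350),6); print(np.array(proj(f,s["eef_pos"])))
E
```

```text
t: 24.82
eef_pos: [0.5725, -0.278, 0.0759]
ee_rot: [-3.139, 0.002, -2.501]
force: [0.7, -1.0, 1.2]
width: 0.0529
[ 0.57247823 -0.27801336  0.07588896] [-3.13904851e+00  2.11900859e-03 -2.50135875e+00] fix deg [0.04 0.18 0.  ]
[171.49801813 311.25245701]
```

View pics/s10.png

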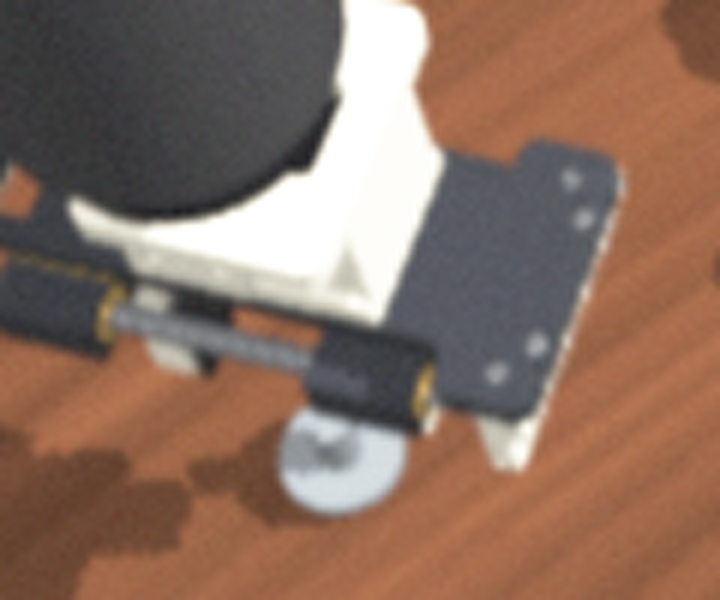

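The gripper is above the stopper (~177,327), with the knob between the fingers as expected. Descend until the fingertips are just above the flange, then grip the knob.

```bash
python3 -m inch '0.6 -0.1 0 -3 0 0.2 0; 0.6 -0.1 0 -5 0 0.2 0; 0.6 -0.1 0 -5.7 0 0.2 0; 0.6 -0.1 0 -5.7 0 0.2 0; 0.6 -0.1 0 -5.7 0 0.2 0; 0 -0.1 0 -5.7 0 0.2 0; 0 -0.1 0 -5.7 0 0.2 0; 0 -0.1 0 -5.7 0 0.2 0; 0 -0.1 0 -5.7 0 0.2 0; 0 -0.1 0 -5.7 0 0.2 0; 0 -0.1 0 -5.7 0 0.2 0; 0 -0.1 0 -5.7 0 0.2 0' 15
python3 -m inch '0 0 0 5 0 0 0; 0 0 0 10 0 0 0; 0 0 0 16 0 0 0; 0 0 0 20 0 0 0; 0 0 0 20 0 0 0'
```

```text
t: 26.38
eef_pos: [0.5713, -0.278, 0.0188]
ee_rot: [-3.141, -0.001, -2.501]
force: [-0.0, -0.3, 0.4]
width: 0.0133
t: 27.0
eef_pos: [0.5731, -0.2786, 0.2231]
ee_rot: [-3.136, 0.004, -2.501]
force: [-0.1, -0.4, -1.2]
width: 0.0136
```

```bash
python3 - <<'E'
from h import *
for c in("scene","top"):
    f=grab_frame(c)
    m=(f["pixels"].max(2)<105).astype(np.uint8)
    k,_,st,ce=cv2.connectedComponentsWithStats(m)
    for i in range(1,k):
        if 40<st[i,4]<400 and 250<ce[i][0]<370 and 140<ce[i][1]<300: print(c,st[i],ce[i],*[ray(f,ce[i],z)[:2].round(4) for z in(.166,.126,.120,.086,.08)])
    if c=="scene": save(f,"s11.png",(240,120,400,320),3)
E
```

```text
scene [312 158  10   6  45] [316.44444444 160.44444444] [0.5258 0.0881] [0.5015 0.1092] [0.4978 0.1124] [0.4771 0.1304] [0.4735 0.1336]
scene [237 199  44  25 163] [259.59509202 210.31288344] [ 0.5497 -0.0615] [ 0.5264 -0.0473] [ 0.523  -0.0452] [ 0.5032 -0.0331] [ 0.4997 -0.031 ]
scene [297 198   6  15  55] [299.43636364 204.81818182] [0.5845 0.0007] [0.5628 0.0178] [0.5596 0.0203] [0.5412 0.0349] [0.538  0.0374]
scene [327 202   5  15  47] [328.5106383  208.76595745] [0.6233 0.0355] [0.6034 0.0543] [0.6005 0.0571] [0.5836 0.073 ] [0.5806 0.0758]
scene [266 204  23  18 100] [277.96 212.89] [ 0.5743 -0.0396] [ 0.5522 -0.0244] [ 0.5489 -0.0221] [ 0.5301 -0.0091] [ 0.5268 -0.0068]
scene [306 212  11   7  61] [311.26229508 214.7704918 ] [0.6141 0.0037] [0.5938 0.0209] [0.5908 0.0235] [0.5735 0.0381] [0.5705 0.0407]
scene [291 237  13  22 132] [295.65151515 248.77272727] [ 0.6511 -0.0607] [ 0.6326 -0.0465] [ 0.6298 -0.0444] [ 0.614  -0.0322] [ 0.6113 -0.0301]
scene [309 241  18  21 109] [320.98165138 253.21100917] [ 0.6847 -0.0328] [ 0.6677 -0.0172] [ 0.6651 -0.0149] [ 0.6507 -0.0017] [0
[... 419 characters left out ...]
266 -0.0731] [ 0.6274 -0.0737]
top [299 220  12  13 122] [304.62295082 226.18852459] [0.5862 0.0243] [0.5899 0.0246] [0.5904 0.0247] [0.5935 0.0249] [0.5941 0.025 ]
top [302 222  23  27 182] [315.8956044  239.01098901] [0.5641 0.0047] [0.5667 0.0041] [0.5671 0.004 ] [0.5693 0.0035] [0.5697 0.0034]
top [268 248  22  35 204] [281.6372549  269.70588235] [0.511  0.0633] [0.5111 0.0654] [0.5111 0.0657] [0.5112 0.0675] [0.5113 0.0678]
top [259 257  13  14 141] [265.0070922  263.29078014] [0.5219 0.0919] [0.5225 0.0953] [0.5226 0.0958] [0.5231 0.0988] [0.5232 0.0993]
top [292 282  25   3  45] [303.77777778 282.86666667] [0.4887 0.0252] [0.4877 0.0255] [0.4876 0.0255] [0.4868 0.0258] [0.4867 0.0258]
```

View pics/s11.png

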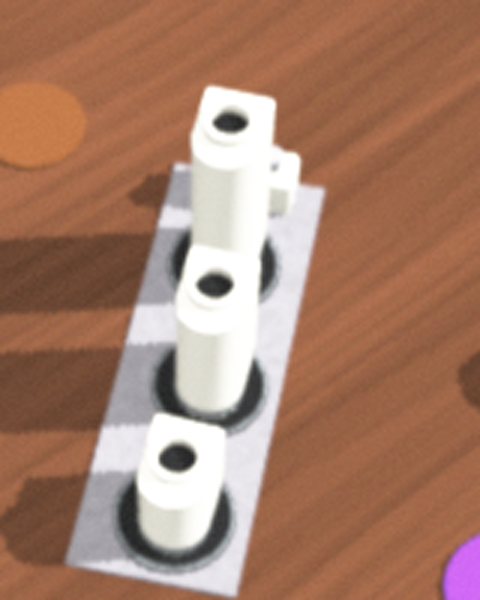

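```bash
python3 -m inch '0 0 5 0 0 0 0; 0 0 10 0 0 0 0; 0 0.8 15 0 0 0 0; 0 1.5 20 0 0 0 0; 0 1.8 25 0 0 0 0; 0 1.8 29 0 0 0 0; 0 1.8 30.2 0 0 0 0; 0 1.8 30.2 0 0 0 0; 0 1.8 30.2 0 0 0 0; 0 1.8 30.2 0 0 0 0'
python3 -m inch '0 0 0 -4 0 0 0; 0 0 0 -6 0 0 0; 0 0 0 -6 0 0 0; 0 0 0 -6 0 0 0'; python3 tilt.py
```

```text
t: 28.35
eef_pos: [0.589, 0.0231, 0.2185]
ee_rot: [-3.141, -0.0, -2.503]
force: [-0.3, -0.4, -0.0]
width: 0.0136
t: 28.85
eef_pos: [0.5897, 0.0228, 0.1596]
ee_rot: [-3.141, 0.001, -2.503]
force: [0.1, 0.4, 0.1]
width: 0.0134
[0.58968994 0.02275961 0.15956693] [-3.14072179e+00  6.88470105e-04 -2.50348168e+00] fix deg [0.02 0.06 0.  ]
```

All three tanks stand upright on their saucers. The medium mouth is at about (0.591,0.0235). One look with the stopper hovering.

```bash
python3 - <<'E'
from h import *
f=grab_frame("scene"); s=telemetry.get_state(); p=s["eef_pos"]; print(p)
save(f,"s12.png",(270,160,350,240),8)
q=lambda X:((np.array(proj(f,X))-[270,160])*8).round()
print("flange exp",q([p[0],p[1],p[2]-.0188+.012]),"stem bottom",q([p[0],p[1],p[2]-.0188]),"rim",q([.591,.0235,.126]))
E
```

```text
[0.58979927 0.02296824 0.15978801]
flange exp [328. 356.] stem bottom [327. 386.] rim [331. 424.]
```

View pics/s12.png

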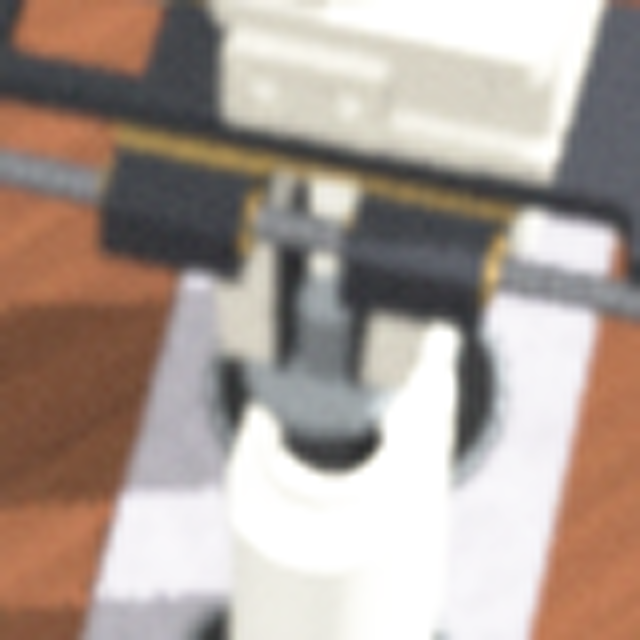

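The stopper hovers over the mouth, with the flange at about x 322 and the mouth at about x 332 in the crop. That is roughly 1–2 mm off, so I'll nudge it and lower in stages.

```bash
python3 -m inch '0 0.1 0.1 0 0 0 0; 0 0.1 0.1 -0.8 0 0 0; 0 0.1 0.1 -1.4 0 0 0; 0 0.1 0.1 -1.8 0 0 0; 0 0.1 0.1 -1.8 0 0 0; 0 0.1 0.1 -1.8 0 0 0'
python3 -m inch '0 0 0 -0.3 0 0 0; 0 0 0 -0.6 0 0 0; 0 0 0 -0.6 0 0 0; 0 0 0 -0.6 0 0 0'
```

```text
t: 29.65
eef_pos: [0.5909, 0.0239, 0.1419]
ee_rot: [-3.141, 0.001, -2.503]
force: [0.4, 0.1, 0.5]
width: 0.0135
t: 30.15
eef_pos: [0.5909, 0.0239, 0.1359]
ee_rot: [-3.14, 0.001, -2.503]
force: [0.6, -0.0, 0.4]
width: 0.0132
```

No contact force at 9 mm of insertion, so the stem is in the mouth. Finish seating, release and lift.

```bash
python3 -m inch '0 0 0 -0.1 0 0 0; 0 0 0 -0.1 0 0 0; 0 0 0 -0.1 0 0 0'
python3 -m inch '0.35 0 0 0 0 0 0; 0.35 0 0 0 0 0 0; 0.35 0 0 0 0 0 0; 0.35 0 0 4 0 0 0; 0.35 0 0 9 0 0 0; 0.35 0 0 14 0 0 0; 0.35 0 0 14 0 0 0'
python3 -m inch '0.35 0 -6 2 0 0 0; 0.35 0 -12 2 0 0 0; 0.35 0 -18 2 0 0 0; 0.35 0 -24 2 0 0 0; 0.35 0 -30 2 0 0 0; 0.35 0 -30 2 0 0 0; 0.35 0 -30 2 0 0 0; 0.35 0 -30 2 0 0 0'
python3 - <<'E'
from h import *
f=grab_frame("scene"); save(f,"s13.png",(240,120,400,320),3)
q=lambda X:((np.array(proj(f,X))-[240,120])*3).round()
print("flange",q([.591,.0235,.128]),"knob top",q([.591,.0235,.154]))
g=grab_frame("top")
for c,fr in(("scene",f),("top",g)):
    for n,z in(("tall_tank",.006),("medium_tank",.006),("short_tank",.006),("stopper",.116),("jar",0),("tape_roll",0)):
        for r in pinpoint(c,n)[:1]: print(c,n,round(r["p"],2),ray(fr,r["location"],z)[:2].round(3))
E
```

```text
t: 30.52
eef_pos: [0.591, 0.0239, 0.1349]
ee_rot: [-3.14, 0.001, -2.503]
force: [-0.3, 0.2, -1.2]
width: 0.0131
t: 31.4
eef_pos: [0.5931, 0.0242, 0.2798]
ee_rot: [-3.137, 0.009, -2.503]
force: [-0.1, 0.2, -1.3]
width: 0.0305
t: 32.4
eef_pos: [0.5932, -0.2748, 0.2997]
ee_rot: [-3.137, 0.009, -2.502]
force: [0.4, 1.0, 0.4]
width: 0.0305
flange [214. 277.] knob top [215. 253.]
scene tall_tank 0.8 [0.525 0.091]
scene medium_tank 0.77 [0.593 0.019]
scene short_tank 0.79 [ 0.656 -0.054]
scene stopper 0.75 [0.592 0.015]
scene jar 0.8 [0.754 0.238]
scene tape_roll 0.8 [ 0.747 -0.216]
top tall_tank 0.65 [ 0.649 -0.053]
top medium_tank 0.56 [0.592 0.026]
top short_tank 0.85 [ 0.65 -0.06]
top stopper 0.77 [0.592 0.027]
top jar 0.86 [0.755 0.245]
top tape_roll 0.62 [0.527 0.09 ]
```

View pics/s13.png

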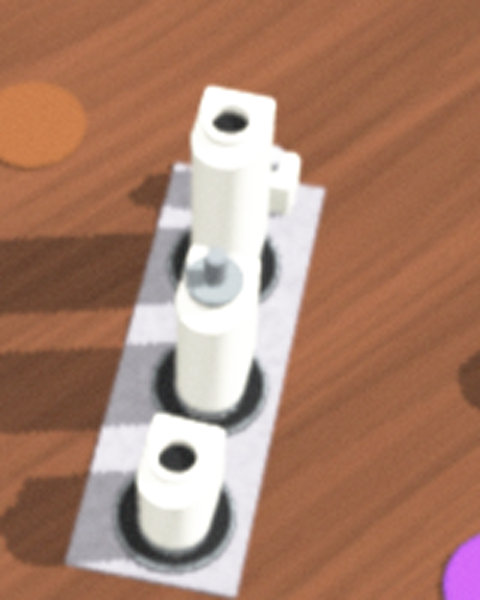

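The final view shows the stopper flange at (215,280) against (214,277) expected, and the knob upright. All three tanks stand on their saucers.

```bash
python3 -c "from station import arm; print(arm.job_done())"
```

```text
the job is handed in; nothing more can be done
None
```

The job is handed in at about 33 s on the robot clock. The tall tank stands on the saucer next to the block, the medium on the middle one and the short on the farthest. The stopper is in the medium tank's neck. `job_done` reports no verdict, so what follows rests on my own checks.

**Tanks:** the last camera view shows all three upright. Their measured positions are about 2–5 mm from the saucer centres, against a limit of 12 mm.

**Stopper:** it went in with almost no contact force. Its flange shows within about 1 px (roughly 2 mm) of where a seated one should be, with the knob upright.

**Jar and tape roll:** neither was touched. Their scene-camera positions match the first look to about 4 mm, which is within network noise.

**Disagreements:**
- The top-camera network mislabelled the short tank as the tall one and the tall one as the tape roll in the last check. I discarded both.
- The two cameras' network estimates of the stopper differed by about 12 mm (y 0.015 against 0.027). I went by the picture instead.

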